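# Level the sprung instrument shelf with a spirit level

### The job

Stand the spirit level on the middle of the small aluminium shelf, lengthwise, and let go of it. Then turn the black knob of the shelf's levelling foot until the bubble sits centred between the two lines while the level is pressed down, so that the springy shelf rests on its foot. Finish while still holding the level pressed down with the bubble centred, keep pressing, and leave the other things on the bench where they are.

Things in the scene. Friction and masses are not known exactly. Their poses are not given: they have to be found in the camera images.
- level_mid (a point): Centre (half-way up) of the aluminium spirit level, a loose bar 180 long (its x) x 26 wide (y) x 30 mm high (z up), about 0.18 kg, standing on its flat base on the bench at the start. In the middle of its top lies a 70 mm long yellow-green vial along x, with a pale bubble 14 mm long on top, between two black lines 21.6 mm apart.
- level: The same spirit level: centre of its underside, 15 mm below level_mid, same axes. Its two 55 mm long ends are solid with flat tops, good to press on (the middles of the ends are 62 mm from the level's centre).
- bubble (a joint): The bubble's place along the vial, told as the angle (rad) it has run towards the level's +x end; 0 is centred. It runs to the higher end and settles at the level's tilt: 0.01 rad is 3.4 mm along the vial (6 mm per degree); at most 0.064. It takes about 1.5 s to settle after any motion.
- shelf_mid (a point): Centre of the top face of the shelf, an aluminium plate 100 (its x) x 235 (y) x 8 mm thick, its top about 80 mm above the bench; z is its normal. It swings on a level hinge along x at its +y end, 125 mm from this point; under its -y end (knob end) stands the levelling foot. The level belongs here with its length along this y, either way round.
- shelf: The same shelf: a point on its hinge axis, 125 mm along +y and 10 mm below shelf_mid, same axes. A spring holds it clear of the foot, knob end 1.7 degrees high, even with the level on it; 5 to 15 N down on the level's knob end or middle lowers it up to 20 mm at the knob end, until the ball under its tongue meets the foot's cam. Only the bubble while pressed counts.
- knob_grip (a point): Centre of the knob of the levelling foot, to grip it: fluted, round, black, 42 mm across, 30 mm high, about 112 mm above the bench, upright axis, 185 mm from the middle of the shelf on its -y side, 95 mm from the end of a level standing there. Its x axis (white mark on top) turns with it and points to the high side of the cam. The shelf's tongue stays 25 mm or more below this point.
- foot: The levelling foot: centre of its underside, 100 mm below knob_grip, same axes. A loose steel turntable, 72 mm across, held in place by a collar, with a slanted cam on which the shelf's ball lands 30 mm from the foot's axis towards the shelf (stand's +y), 280 mm from the hinge: landing height = constant + 7.5 mm x cos(angle from that direction to the knob's x).
- stand: The fixed stand that carries shelf and foot: centre below the middle of the shelf, on the bench; y towards the hinge, -y towards the knob. At the start the cam's low side is roughly towards the shelf, so the pressed shelf hangs low at the knob end by 1 to 2 degrees; the knob may be turned either way, by 0.8 to 1.9 rad, to level it.
- multimeter_mid (a point): Centre of a blue multimeter lying flat, 160 x 80 x 34 mm; a bystander.
- screwdriver_grip (a point): Handle of a screwdriver lying on the bench, about 200 mm long; a bystander.
- screw_bin_mid (a point): Centre of a small open blue bin of screws, 100 x 80 x 50 mm; a bystander.
Mind the look-alikes: they are no part of the job. Several things have the shape of the foot; the one meant has the colours described above.

How it is judged:
On the way:
1. the level stands flat on the middle of the shelf, lengthwise, and is let go (x of level_mid in the frame of shelf_mid between -0.03 and 0.03 m and y of level_mid in the frame of shelf_mid between -0.04 and 0.04 m and angle between the x axis of level_mid and the y axis of shelf_mid, either way round below 0.17 rad and angle between level_mid's own z axis and vertical below 0.15 rad and angle between the z axis of level_mid and the z axis of shelf_mid, either way round below 0.03 rad and contact force between level and shelf above 0.5 N and contact force between level and the fingers below 0.2 N), for 0.2 s.
At the end, for the whole second after the job is handed in: The robot presses on the level with 2.5 N or more; the level stands flat on the shelf, lengthwise within 10 degrees, within 30 mm across and 40 mm along of its middle; the shelf is down on its foot (1 N or more); the bubble is within 3 mm (0.0087 rad) of centre, between the lines (x of level_mid in the frame of shelf_mid between -0.03 and 0.03 m and y of level_mid in the frame of shelf_mid between -0.04 and 0.04 m and angle between the x axis of level_mid and the y axis of shelf_mid, either way round below 0.17 rad and angle between level_mid's own z axis and vertical below 0.15 rad and angle between the z axis of level_mid and the z axis of shelf_mid, either way round below 0.03 rad and contact force between level and shelf above 0.5 N and value of joint bubble between -0.0087 and 0.0087 rad and contact force between any of the fingers, the arm and level above 2.5 N and contact force between level and shelf above 3.5 N and contact force between shelf and foot above 1 N); the arm keeps its last pose, push and grip.
It fails at once if a bystander (multimeter, screwdriver, bin of screws) is moved by more than 30 mm (distance of any of multimeter_mid, screwdriver_grip, screw_bin_mid from where it was at the start of the episode above 0.03 m).
It also fails if it takes over 70 s, if anything falls off the work surface, if the arm or the gripper's body presses on something with over 40 N, if the wrist force passes 120 N, or if a joint passes its speed limit or range.

### The arm

A 6-joint arm with a two-finger parallel gripper is mounted at the origin on the work surface. World frame = base frame: x ahead of the robot, y to its left, z up, the work surface at z = 0. Lengths are in m, angles in rad, forces in N, time in s.
With the tool pointing down it reaches from about 0.35 to 0.775 m from the base axis. Payload 5.5 kg.
Tool frame: the origin (TCP) lies on the centre line of the jaws, within the pads' length; the fingertips stand 11 mm ahead of it and the grasp point (between the pads) lies 8 mm behind it (env.tip_extent is the distance from the TCP to the fingertips, in m); z points along the fingers, y is the line along which they close (so a half turn about z gives the same grasp; the last joint's range is limited). The gripper opens to 85 mm and grips with 20 to 120 N. Pads are 22 mm wide; open, the fingers measure 114 mm over their backs; the gripper's body (76 mm by 85 mm) begins 54 mm behind the grasp point. The pads swing forward as they close: fully open they stand 13 mm farther back than shut.
Start: joints at [-1.267, 0.313, 0.046, 1.304, 0, 1.431], TCP at [0.247, -0.519, 0.242] pointing down, gripper open.
Joint ranges: [-2.76, 2.76], [-0.86, 1.69], [-1.03, 1.26], [-2.2, 2.34], [-1.47, 1.5], [-3.14, 3.14]. Speed limits (rad/s): [2.57, 2.57, 3.14, 3.14, 3.14, 3.14].

### API

Orientations are given as a unit quaternion [w, x, y, z].
In Python, from workcell import env gives the robot as it stands.
- The arm moves only by the shell command python3 -m jog 'ROWS' [FORCE]. ROWS is JSON, a list of rows, each a list of 5 numbers: the gripper's target within -1 to 1 (shut at 1, half-way at 0, fully open at -1), then the shift along the tool's x, y, z in m, then the turn about the tool's z in degrees. In form: [[fingers, tx, ty, tz, turn], ...]. A call has 1 to 5 rows; each row shifts and turns the commanded pose from where the row before left it, along the tool's axes as they then stand; what a row does not reach is not made up. A row lasts 1/12 s, in which the tool goes at most 41.7 mm and 7.16 degrees, less where a joint would pass 70% of its speed; a pose out of reach is approached as far as the arm can. A call is refused whole if a number of a shift passes 0.0417 or a number of a turn 7.16, either way. A call with a gripper value outside its range is refused whole. The fingers move at their own pace and stop on an object; FORCE is the grip in N (left out, the last holds). Time passes only in rows, so rows that do not move let the fingers close. It gives the time, the measured TCP pose, the force, the opening and the grip force at its end, in the units of the state.
- env.get_state(): the state, without advancing time (a new reading comes with each control period).
- env.read_camera(name): name is "side" or "top"; returns a dict with "img" (420x560x3 uint8, red, green, blue), "fov_y" (degrees; the focal length in pixels is half the picture's height over the tangent of half this angle, whatever the lens; pixels are square), "cx", "cy" (the principal point, pixels), "T" (4x4, takes a point from camera to world coordinates). Camera axes: x right, y up, looking along -z (the intrinsics and any distortion apply to the point x, -y, -z); pixel columns grow to the right and rows downward; lengths in m; the calibration is good to about 2 mm. A picture is of the moment at which its call begins. There is no depth.
- env.hand_in(): hands the job in; it is judged then, once.
The state is a dict: "clock": time; "joint_pos": joint angles; "qvel": joint speeds; "tau": joint torques, N m; "tcp_pos": TCP position; "orientation": TCP orientation; "wrist_force": force on the tool from outside, world axes, zero at the start; "ft_torque": the same for the moment, N m; "finger_gap": finger opening in m; "grip_force": force on a finger pad.
Only numpy, scipy, OpenCV 4.12 (cv2) and the standard library are available. Lean on these libraries where they do the work, as an engineer would, in place of code of your own. Each camera call takes 0.05 s, during which the arm holds its last target. There are 200 camera calls.

## Working session

There is one attempt and no reset: what is moved stays moved. The work goes in short steps, Python scripts to look and compute and a shell command to move; the robot and the scene stay as the last step left them, time stands still between calls to the robot, and variables do not carry over. Pictures are saved under pics/ and viewed, at most 10 in all, crops included, and the job is handed in when it is done.

```bash
mkdir -p pics; ls; python3 - <<'E'
from workcell import env
import cv2,numpy as np
for n in("top","side"):
    c=env.read_camera(n); cv2.imwrite(f"pics/{n}0.png",c["img"][:,:,::-1])
    print(n,c["fov_y"],c["cx"],c["cy"],{k:v for k,v in c.items() if k not in("img","T")},np.round(c["T"],4).tolist())
print(env.get_state())
E
```

```text
pics
top 56.56348018656143 273.6773408672142 213.00288454679085 {'fov_y': 56.56348018656143, 'cx': 273.6773408672142, 'cy': 213.00288454679085} [[0.0217, 0.9813, -0.1912, 0.3408], [-0.9995, 0.0254, 0.0174, -0.0098], [0.022, 0.1907, 0.9814, 1.0318], [0.0, 0.0, 0.0, 1.0]]
side 57.01035626346377 281.69839965413456 208.38004852334103 {'fov_y': 57.01035626346377, 'cx': 281.69839965413456, 'cy': 208.38004852334103} [[-0.8353, 0.406, -0.3709, 0.1542], [-0.5498, -0.6058, 0.5751, 0.6142], [0.0088, 0.6843, 0.7292, 0.7279], [0.0, 0.0, 0.0, 1.0]]
{'clock': 0.1, 'joint_pos': array([-1.26657950e+00,  3.13953372e-01,  4.51192561e-02,  1.30363468e+00,
       -8.16102937e-06,  1.43119634e+00]), 'qvel': array([-2.63817884e-04, -8.03626366e-05,  3.05935777e-03,  5.28647799e-05,
       -9.23008846e-04, -8.42306390e-04]), 'tau': array([ 1.29622498e-03, -4.81729209e+01,  2.99241811e+01,  1.27795176e-02,
       -1.69966524e-04,  1.06465509e-05]), 'tcp_pos': array([ 0.24675531, -0.51887556,  0.24149298]), 'orientation': array([-8.33066087e-04,  9.75478860e-01,  2.20091560e-01, -7.28179891e-05]), 'wrist_force': array([0.13792389, 0.00179612, 0.47099735]), 'ft_torque': array([ 0.03145179,  0.02474994, -0.02218352]), 'grip_force': 0.0, 'finger_gap': 0.08559191197611386}
```

View pics/top0.png

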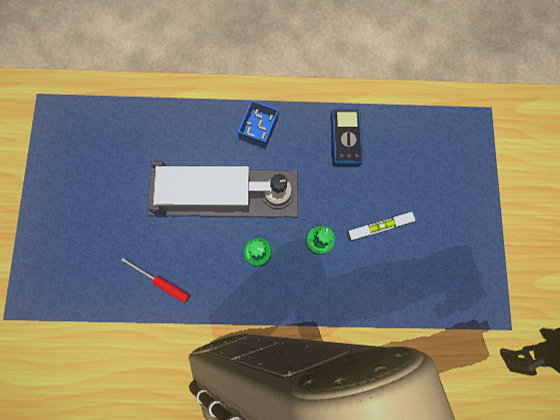

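View pics/side0.png

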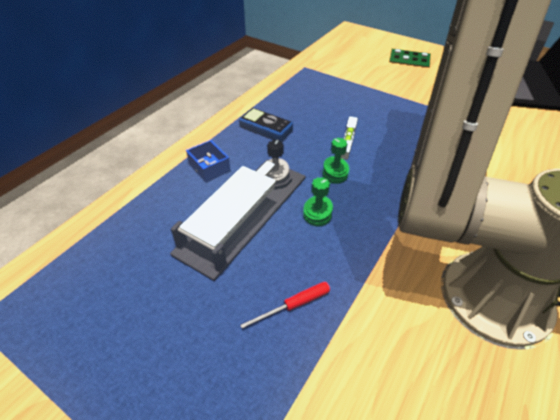

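The top view shows the shelf at about (202,186), with its hinge at the left (155). There are three foot-shaped things: a black-knobbed steel foot at (278,186), and green ones at (257,250) and (321,239). Only the one at (278,186) is black and steel and sits at the shelf's tongue, so that is the one meant. The level is at (381,226). I'll confirm in a crop while measuring.

```bash
cat >h.py <<'E'
from workcell import env
import cv2,numpy as np
def cam(n):
    c=env.read_camera(n); c["f"]=210/np.tan(np.radians(c["fov_y"]/2)); return c
def onplane(c,uv,z):
    uv=np.atleast_2d(uv).astype(float)
    d=np.c_[(uv[:,0]-c["cx"])/c["f"],-(uv[:,1]-c["cy"])/c["f"],-np.ones(len(uv))]@c["T"][:3,:3].T
    o=c["T"][:3,3]; return o+d*((z-o[2])/d[:,2])[:,None]
def proj(c,p):
    q=(np.atleast_2d(p)-c["T"][:3,3])@c["T"][:3,:3]
    return np.c_[c["cx"]+c["f"]*q[:,0]/-q[:,2],c["cy"]-c["f"]*q[:,1]/-q[:,2]]
def blob(m,box):  # largest contour in box (u0,v0,u1,v1)
    k=np.zeros(m.shape,np.uint8); u0,v0,u1,v1=box; k[v0:v1,u0:u1]=m[v0:v1,u0:u1]
    cs,_=cv2.findContours(k,cv2.RETR_EXTERNAL,cv2.CHAIN_APPROX_NONE)
    return max(cs,key=cv2.contourArea)[:,0,:]
def rect(p): # plane points -> centre, size, long-axis angle
    (c,s,a)=cv2.minAreaRect((p[:,:2]*1000).astype(np.float32))
    b=cv2.boxPoints((c,s,a)); e=[b[1]-b[0],b[2]-b[1]]; e=max(e,key=np.linalg.norm)
    return np.round(c,1),np.round(s,1),round(float(np.degrees(np.arctan2(e[1],e[0]))),1)
def notblue(c):
    h=cv2.cvtColor(c["img"],cv2.COLOR_RGB2HSV); return h
E
python3 - <<'E'
from h import *
c=cam("top"); h=notblue(c); m=((h[...,1]<70)&(h[...,2]>130)|((h[...,0]>20)&(h[...,0]<45)&(h[...,2]>100)&(h[...,1]>60))).astype(np.uint8)
b=blob(m,(335,195,430,255)); print("level",rect(onplane(c,b,.03)))
m2=((h[...,1]<60)&(h[...,2]>150)).astype(np.uint8)
b=blob(m2,(140,150,249,225)); print("shelf",rect(onplane(c,b,.083)),b.min(0),b.max(0))
k=(h[...,2]<60).astype(np.uint8); b=blob(k,(262,165,300,200)); (u,r)=cv2.minEnclosingCircle(b); print("knob",u,r,onplane(c,u,.127),onplane(c,u,.112))
cs=cam("side")
i=c["img"][150:250,250:430]; cv2.imwrite("pics/crop1.png",np.vstack([cv2.resize(i[:,:,::-1],(720,400),interpolation=3)]))
E
```

```text
level (array([ 510.1, -311.3]), array([ 28.4, 180.2]), -71.9)
shelf (array([591.6, 156.9]), array([100.5, 235.2]), -88.4) [153 166] [248 205]
knob (278.8571472167969, 184.57142639160156) 7.986062049865723 [[ 0.58676887 -0.03676371  0.127     ]] [[ 0.59084657 -0.03721087  0.112     ]]
```

View pics/crop1.png

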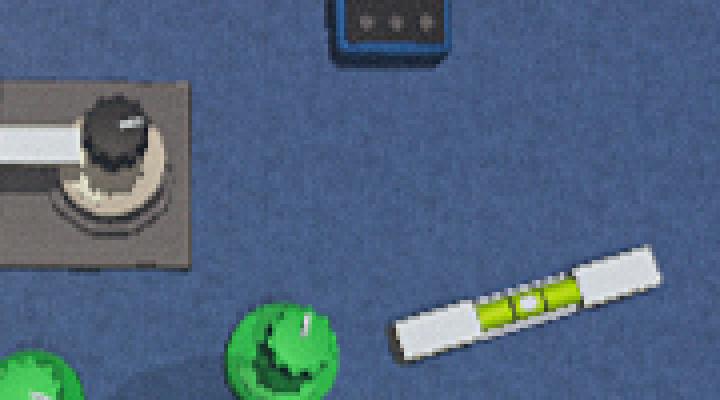

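The crop confirms the black fluted knob at about (278,183), with its white mark pointing away from the shelf. It also shows the level with its yellow-green vial at (382,226), and the green feet are distractors. Next I'll cross-check with the side view.

```bash
python3 - <<'E'
from h import *
c=cam("top"); s=cam("side"); h=notblue(s)
print("proj side: level",proj(s,[.510,-.311,.03]),"shelf",proj(s,[.5916,.1569,.083]),"knob",proj(s,[.5908,-.0372,.112]),proj(s,[.5968,-.028,.112]))
k=(h[...,2]<65).astype(np.uint8); b=blob(k,(262,135,290,160)); print("knob side",cv2.minEnclosingCircle(b),b.min(0),b.max(0))
m=((h[...,1]<70)&(h[...,2]>130)).astype(np.uint8); b=blob(m,(170,165,277,262)); print("shelf",rect(onplane(s,b,.083)))
h=notblue(c);m2=((h[...,1]<60)&(h[...,2]>150)).astype(np.uint8)
b=blob(m2,(140,150,249,225)); print(cv2.boxPoints(cv2.minAreaRect(b)), onplane(c,cv2.boxPoints(cv2.minAreaRect(b)),.083))
# base plate dark
h=notblue(c)
d=(h[...,1]<70).astype(np.uint8); b=blob(d,(140,150,310,225)); print("stand",rect(onplane(c,b,.005)),b.min(0),b.max(0))
i=s["img"][125:285,160:320]; cv2.imwrite("pics/crop2.png",cv2.resize(i[:,:,::-1],(600,600),interpolation=3))
E
```

```text
proj side: level [[349.38387283 133.43421571]] shelf [[230.03930731 202.64359079]] knob [[276.99479853 149.38168015]] [[273.01730502 150.43227644]]
knob side ((274.5, 148.5), 9.617792129516602) [268 139] [282 158]
shelf (array([593.8, 137.4]), array([106.1, 294.8]), -87.9)
[[153. 166.]
 [248. 166.]
 [248. 205.]
 [153. 205.]] [[0.63829452 0.2798552  0.083     ]
 [0.64516043 0.04100926 0.083     ]
 [0.54420618 0.03755593 0.083     ]
 [0.53802145 0.27179683 0.083     ]]
stand (array([603.3, 109.8]), array([150.7, 400.2]), -89.6) [148 161] [297 217]
```

View pics/crop2.png

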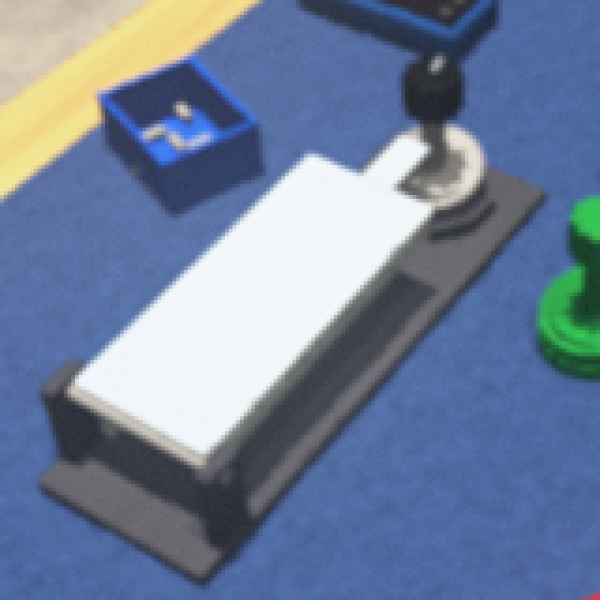

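The side crop shows the shelf corners at crop pixels (75,385), (205,462), (435,208) and (312,155), and the knob centre at about (432,88). I'll triangulate from these.

```bash
python3 - <<'E'
from h import *
from scipy.optimize import least_squares
c=cam("top"); s=cam("side")
f=lambda u:np.array(u)/3.75+[160,125]-.5
co=[f(u) for u in [(75,385),(205,462),(435,208),(312,155)]]
P=[onplane(s,co[i],z)[0] for i,z in enumerate([.080,.080,.087,.087])]
print(np.round(P,4),"side mid",np.round(np.mean(P,0),4), "axis",np.degrees(np.arctan2(*( (P[0]+P[1]-P[2]-P[3])[[1,0]]))))
h=notblue(c);m2=((h[...,1]<60)&(h[...,2]>150)).astype(np.uint8); b=blob(m2,(140,150,247,225))
q=cv2.approxPolyDP(b.reshape(-1,1,2),4,True)[:,0]; print("top corners",q.tolist())
h=notblue(c);Q=[onplane(c,u,.08 if u[0]<200 else .087)[0] for u in q]; print(np.round(Q,4),np.round(np.mean(Q,0),4))
for ut in [(278.5,183.5),(278.86,184.57)]:
  r=least_squares(lambda p:np.r_[proj(c,p)[0]-ut,proj(s,p)[0]-[274.8,148.5]],[.59,-.03,.11]); print("knob tri",np.round(r.x,4),r.fun.round(2))
E
```

```text
[[0.6387 0.275  0.08  ]
 [0.5391 0.2762 0.08  ]
 [0.545  0.0376 0.087 ]
 [0.6434 0.0403 0.087 ]] side mid [0.5916 0.1573 0.0835] axis 91.28093011249793
top corners [[155, 167], [153, 204], [246, 204], [246, 166]]
[[0.6368 0.2755 0.08  ]
 [0.5412 0.2729 0.08  ]
 [0.5457 0.0424 0.087 ]
 [0.6437 0.0458 0.087 ]] [0.5919 0.1592 0.0835]
knob tri [ 0.5946 -0.0357  0.1135] [-0.23 -0.59  0.63  0.19]
knob tri [ 0.5932 -0.0361  0.1133] [-0.42 -1.09  1.17  0.36]
```

```bash
for i in 1 2; do python3 -m jog '[[-1,0.0327,-0.0075,0,0],[-1,0.0327,-0.0075,0,0],[-1,0.0327,-0.0075,0,0],[-1,0.0327,-0.0075,0,0],[-1,0.0327,-0.0075,0,0]]' >/dev/null; done
python3 -m jog '[[-1,0,0,0.012,-6.9],[-1,0,0,0.012,-6.9],[-1,0,0,0.012,-6.9],[-1,0,0,0.012,-6.9],[-1,0,0,0.012,-6.9]]' >/dev/null
python3 -m jog '[[-1,0,0,0.012,-6.9],[-1,0,0,0.012,-6.9],[-1,0,0,0.012,-6.9],[-1,0,0,0.012,-6.9],[-1,0,0,0.012,-6.9]]'>/dev/null
python3 -m jog '[[-1,0,0,0.012,-6.9],[-1,0,0,0.012,-6.9],[-1,0,0,0,0]]'
cat >>h.py <<'E'
def st():
    s=env.get_state(); w,x,y,z=s["orientation"]
    X=np.array([1-2*(y*y+z*z),2*(x*y+w*z)]); a=np.degrees(np.arctan2(X[1],X[0]))
    return s,s["tcp_pos"],a
def go(x,y,z=None,yaw=None): # needed tool shifts
    s,p,a=st(); r=np.radians(a); d=np.array([x,y])-p[:2]
    print("t",s["clock"].round(2),"tcp",p.round(4),"yaw",a.round(2),"tx",round(d@[np.cos(r),np.sin(r)],4),"ty",round(d@[np.sin(r),-np.cos(r)],4),
      "tz",None if z is None else round(p[2]-z,4),"turn",None if yaw is None else round((a-yaw+180)%360-180,2),"F",s["wrist_force"].round(2),"j6",s["joint_pos"][5].round(2))
E
python3 -c "
from h import *
go(.510,-.311,.018,108.1)"
```

```text
clock: 2.32
tcp_pos: [0.5087, -0.3102, 0.0958]
orientation: [-0.002, 0.585, 0.811, 0.0]
wrist_force: [0.6, -0.3, 0.1]
finger_gap: 0.0854
grip_force: 0.0Traceback (most recent call last):
  File "<string>", line 3, in <module>
    go(.510,-.311,.018,108.1)
    ~~^^^^^^^^^^^^^^^^^^^^^^^
  File "h.py", line 28, in go
    print("t",s["clock"].round(2),"tcp",p.round(4),"yaw",a.round(2),"tx",round(d@[np.cos(r),np.sin(r)],4),"ty",round(d@[np.sin(r),-np.cos(r)],4),
              ^^^^^^^^^^^^^^^^
AttributeError: 'float' object has no attribute 'round'
```

```bash
sed -i 's/s\["clock"\].round(2)/round(s["clock"],2)/' h.py
python3 -m jog '[[-1,0,0,0.03,0],[-1,0,0,0.03,0],[-1,0,0,0.018,0],[-1,0,0,0,0],[0.3,0,0,0,0]]' 40 >/dev/null
for i in 1 2; do python3 -m jog '[[1,0,0,0,0],[1,0,0,0,0],[1,0,0,0,0],[1,0,0,0,0],[1,0,0,0,0]]' 40; done
python3 -m jog '[[1,0,0,-0.02,0],[1,0,0,-0.03,0],[1,0,0,-0.04,0],[1,0,0,-0.04,0],[1,0,0,-0.03,0]]' 40
python3 -c "
from h import *
go(.5917,.157,.12,91.4)
c=cam('top');s=cam('side')
h=notblue(c);cv2.imwrite('pics/t2.png',np.hstack([cv2.resize(c['img'][150:270,300:420],(400,400),interpolation=3),cv2.resize(s['img'][60:160,300:400],(400,400),interpolation=3)])[:,:,::-1])"
```

```text
clock: 3.15
tcp_pos: [0.5109, -0.312, 0.0219]
orientation: [0.001, 0.586, 0.81, -0.0]
wrist_force: [-0.5, -0.6, 5.9]
finger_gap: 0.0256
grip_force: 41.6
clock: 3.57
tcp_pos: [0.5109, -0.312, 0.0219]
orientation: [0.001, 0.586, 0.81, -0.0]
wrist_force: [-0.2, -0.7, 7.6]
finger_gap: 0.0249
grip_force: 41.6
clock: 3.98
tcp_pos: [0.5102, -0.3113, 0.1834]
orientation: [0.001, 0.586, 0.81, -0.0]
wrist_force: [1.5, -0.0, -1.4]
finger_gap: 0.0253
grip_force: 40.6
t 3.98 tcp [ 0.5102 -0.3113  0.1834] yaw 108.22 tx 0.4194 ty 0.2238 tz 0.0634 turn 16.82 F [ 1.47 -0.03 -1.37] j6 0.57
```

View pics/t2.png

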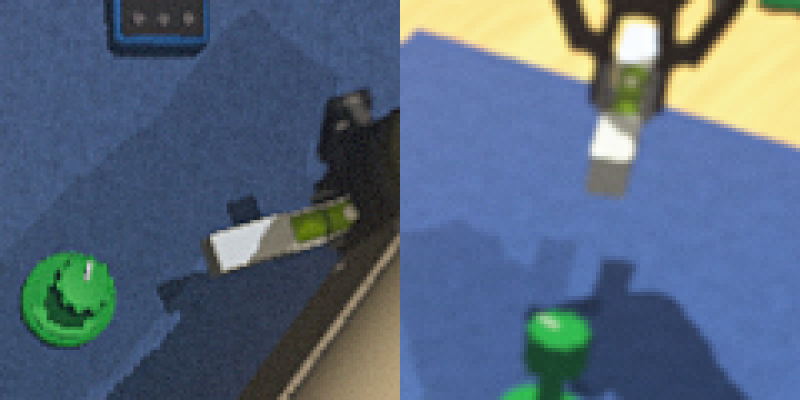

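```bash
for i in 1 2; do python3 -m jog '[[1,0.035,0.01865,0,0],[1,0.035,0.01865,0,0],[1,0.035,0.01865,0,0],[1,0.035,0.01865,0,0],[1,0.035,0.01865,0,0]]' >/dev/null; done
python3 -m jog '[[1,0.035,0.01865,0,0],[1,0.0344,0.01865,0,0],[1,0,0,0,5.6],[1,0,0,0,5.6],[1,0,0,0,5.6]]' >/dev/null
python3 -m jog '[[1,0,0,0.02,0],[1,0,0,0.02,0],[1,0,0,0,0],[1,0,0,0,0]]'
python3 -c "
from h import *
go(.5917,.157,.107,91.4)"
```

```text
clock: 5.67
tcp_pos: [0.5895, 0.1569, 0.1381]
orientation: [-0.002, 0.698, 0.716, -0.002]
wrist_force: [-0.0, -0.2, -1.2]
finger_gap: 0.0253
grip_force: 40.5
t 5.67 tcp [0.5895 0.1569 0.1381] yaw 91.43 tx 0.0 ty 0.0022 tz 0.0311 turn 0.03 F [-0.04 -0.17 -1.24] j6 1.67
```

```bash

python3 -m jog '[[1,0,0.002,0.01,0],[1,0,0,0.01,0],[1,0,0,0.005,0],[1,0,0,0,0],[1,0,0,0,0]]' 
python3 -m jog '[[1,0,0,0.003,0],[1,0,0,0.002,0],[1,0,0,0,0],[1,0,0,0,0]]' 
```

```text
clock: 6.08
tcp_pos: [0.5931, 0.1571, 0.1149]
orientation: [-0.0, 0.698, 0.716, -0.0]
wrist_force: [-0.1, 1.0, -1.4]
finger_gap: 0.0252
grip_force: 40.6
clock: 6.42
tcp_pos: [0.5934, 0.1572, 0.1103]
orientation: [0.0, 0.698, 0.716, -0.0]
wrist_force: [0.6, 0.1, -2.3]
finger_gap: 0.0253
grip_force: 40.6
```

```bash

python3 -m jog '[[1,0,0,0.002,0],[1,0,0,0.002,0],[1,0,0,0,0],[1,0,0,0,0]]' 
python3 -m jog '[[1,0,0,0.001,0],[1,0,0,0,0],[1,0,0,0,0]]' 
```

```text
clock: 6.75
tcp_pos: [0.5937, 0.1572, 0.1066]
orientation: [0.0, 0.698, 0.716, 0.0]
wrist_force: [-0.4, -0.4, 0.7]
finger_gap: 0.0253
grip_force: 40.9
clock: 7.0
tcp_pos: [0.5937, 0.1572, 0.1055]
orientation: [0.0, 0.698, 0.716, 0.0]
wrist_force: [0.9, -0.6, 0.8]
finger_gap: 0.0251
grip_force: 40.9
```

```bash

python3 -m jog '[[0.2,0,0,0,0],[0,0,0,0,0],[-0.3,0,0,0,0],[-0.6,0,0,0,0],[-0.6,0,0,0,0]]' 
python3 -m jog '[[-0.6,0,0,-0.02,0],[-0.6,0,0,-0.03,0],[-0.6,0,0,-0.03,0],[-0.6,0,0,-0.02,0],[-0.6,0,0,0,0]]'
# back towards the knob side, level check
python3 -m jog '[[-0.6,-0.038,0,0,0],[-0.6,-0.038,0,0,0],[-0.6,-0.038,0,0,0],[-0.6,-0.038,0,0,0],[-0.6,-0.038,0,0,0]]'
python3 -c "
from h import *
c=cam('top');s=cam('side')
h=notblue(c); 
cv2.imwrite('pics/t3.png',np.vstack([cv2.resize(c['img'][150:225,140:320],(720,300),interpolation=3),cv2.resize(s['img'][135:215,160:352],(720,300),interpolation=3)])[:,:,::-1])"
```

```text
clock: 7.42
tcp_pos: [0.5933, 0.1572, 0.1052]
orientation: [-0.0, 0.698, 0.716, -0.0]
wrist_force: [-0.2, 0.4, 1.0]
finger_gap: 0.0679
grip_force: 0.0
clock: 7.83
tcp_pos: [0.5959, 0.1576, 0.2107]
orientation: [0.003, 0.698, 0.716, 0.003]
wrist_force: [1.0, 0.5, 1.2]
finger_gap: 0.0682
grip_force: 0.0
clock: 8.25
tcp_pos: [0.5976, -0.0341, 0.2046]
orientation: [-0.0, 0.698, 0.716, -0.0]
wrist_force: [-0.1, 0.4, -0.4]
finger_gap: 0.0684
grip_force: 0.0
```

View pics/t3.png

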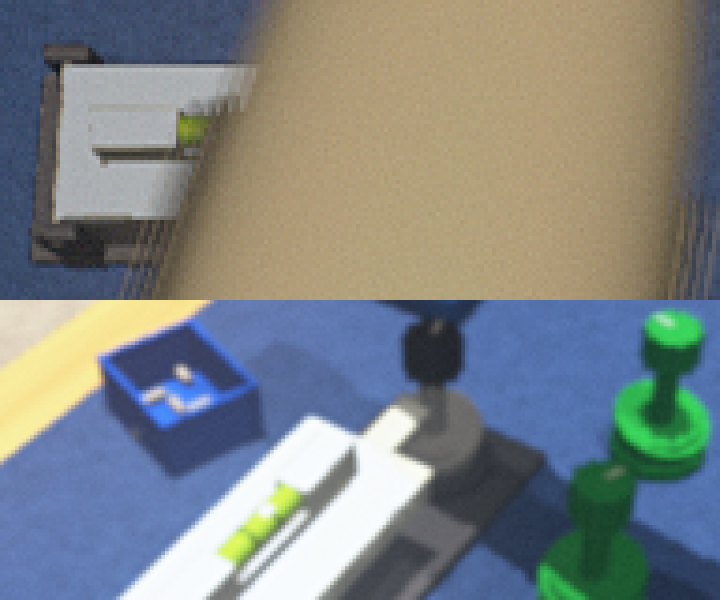

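The side view shows the level standing along the middle of the shelf, with the bubble at crop (265,510). Top-view parts: the vial is at about (195,128) and the arm hides the rest. The next step is to close the fingers and press on the level's knob end.

```bash

python3 -m jog '[[1,0,0,0,0],[1,0.03,0,0,0],[1,0.033,0,0,0],[1,0.033,0,0,0],[1,0.033,0,0,0]]' >/dev/null
python3 -m jog '[[1,0,0,0.02,0],[1,0,0,0.025,0],[1,0,0,0.02,0],[1,0,0,0,0]]'
python3 -c "
from h import *
go(.5945,.095,.127,91.4)"
```

```text
clock: 9.1
tcp_pos: [0.5913, 0.0984, 0.1355]
orientation: [-0.003, 0.697, 0.717, -0.003]
wrist_force: [-0.6, -1.1, -0.8]
finger_gap: 0.0003
grip_force: 0.0
t 9.1 tcp [0.5913 0.0984 0.1355] yaw 91.61 tx -0.0035 ty 0.0031 tz 0.0085 turn 0.21 F [-0.64 -1.05 -0.81] j6 1.57
```

```bash

for i in 1 2 3; do python3 -m jog '[[1,-0.001,0.0005,0.004,0],[1,0,0,0.003,0],[1,0,0,0,0],[1,0,0,0,0]]' | grep -E 'clock|tcp|wrist'; done
```

```text
clock: 9.43
tcp_pos: [0.5961, 0.0953, 0.1344]
wrist_force: [-0.6, 1.1, -0.2]
clock: 9.77
tcp_pos: [0.5962, 0.094, 0.1265]
wrist_force: [0.6, -0.2, 2.2]
clock: 10.1
tcp_pos: [0.5966, 0.093, 0.1192]
wrist_force: [-0.2, -2.6, 2.0]
```

```bash

for i in 1 2 3; do python3 -m jog '[[1,0,0,0.002,0],[1,0,0,0.001,0],[1,0,0,0,0],[1,0,0,0,0]]' | grep -E 'clock|tcp|wrist'; done
```

```text
clock: 10.43
tcp_pos: [0.5966, 0.0931, 0.1163]
wrist_force: [0.0, -2.4, 3.2]
clock: 10.77
tcp_pos: [0.5968, 0.0931, 0.1152]
wrist_force: [-3.9, -3.2, 13.8]
clock: 11.1
tcp_pos: [0.597, 0.093, 0.1149]
wrist_force: [-8.5, -3.4, 27.0]
```

```bash

python3 -m jog '[[1,0,0,-0.002,0],[1,0,0,0,0],[1,0,0,0,0],[1,0,0,0,0],[1,0,0,0,0]]' >/dev/null
for i in 1 2 3 ; do python3 -m jog '[[1,0,0,0,0],[1,0,0,0,0],[1,0,0,0,0],[1,0,0,0,0],[1,0,0,0,0]]' | grep -E 'clock|tcp|wrist'; done
python3 -c "
from h import *
s=cam('side'); a=np.mean([cam('side')['img'].astype(float) for _ in range(4)],0).astype(np.uint8); np.save('press0.npy',a)
cv2.imwrite('pics/t4.png',np.hstack([cv2.resize(a[150:220,195:265],(400,400),interpolation=3),cv2.resize(a[130:200,240:310],(400,400),interpolation=3)])[:,:,::-1])"
```

```text
clock: 11.93
tcp_pos: [0.5969, 0.093, 0.1151]
wrist_force: [-4.7, -3.0, 18.2]
clock: 12.35
tcp_pos: [0.5969, 0.093, 0.1151]
wrist_force: [-6.3, -2.6, 18.2]
clock: 12.77
tcp_pos: [0.5969, 0.093, 0.1151]
wrist_force: [-5.5, -2.7, 17.7]
```

View pics/t4.png

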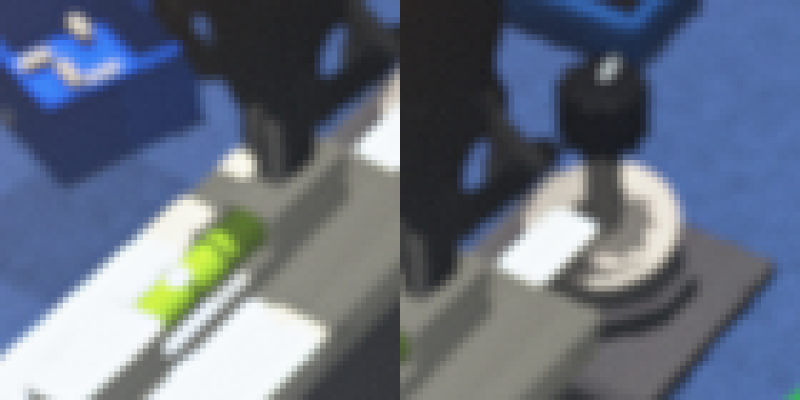

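The left crop shows the bubble at about (185,280), run towards the hinge end of the vial, whose ends are at about (150,300) and (255,220). The right crop shows the tongue down on the foot. Next I'll measure a profile along the vial and calibrate it against the start images, where the bench is level.

```bash
cat >>h.py <<'E'
def prof(c,img,ctr,ang,z,half=.05,w=.005,off=0):
    r=np.radians(ang); ax=np.array([np.cos(r),np.sin(r)]); n=np.array([-ax[1],ax[0]])
    s=np.arange(-half,half+1e-9,.001); t=np.linspace(-w,w,9)+off
    S,Tt=np.meshgrid(s,t); P=np.c_[(ctr[0]+S*ax[0]+Tt*n[0]).ravel(),(ctr[1]+S*ax[1]+Tt*n[1]).ravel(),np.full(S.size,z)]
    uv=proj(c,P).astype(np.float32); p=cv2.remap(img,uv[:,0].reshape(S.shape),uv[:,1].reshape(S.shape),cv2.INTER_CUBIC)
    return s*1000,p
E
python3 - <<'E'
from h import *
s=cam("side"); A=np.load("press0.npy"); B=cv2.imread("pics/side0.png")[:,:,::-1].copy()
for nm,img,ctr,ang,z in(("press",A,(.593,.157),91.5,.108),("bench",B,(.510,-.3113),108.1,.028)):
    x,p=prof(s,img,ctr,ang,z,w=.004); m=p.mean(0)
    print(nm); print([ (int(a),*map(int,v)) for a,v in zip(x[::2],m[::2])])
    cv2.imwrite(f"pics/r_{nm}.png",p[:,:,::-1])
E
python3 - <<'E'
import sys; sys.path.insert(0,'.')
from h import *
s=cam("side"); out=[]
for img,ctr,ang,z in((np.load("press0.npy"),(.593,.157),91.5,.108),(cv2.imread("pics/side0.png")[:,:,::-1].copy(),(.510,-.3113),108.1,.028)):
    x,p=prof(s,img,ctr,ang,z,half=.1,w=.03); out.append(cv2.resize(p,(800,240),interpolation=3))
cv2.imwrite("pics/rect.png",np.vstack(out)[:,:,::-1])
E
```

```text
press
[(-50, 125, 124, 117), (-48, 137, 137, 128), (-46, 142, 142, 132), (-44, 142, 142, 132), (-41, 142, 141, 132), (-39, 142, 142, 133), (-37, 141, 141, 132), (-35, 135, 137, 123), (-33, 122, 129, 105), (-31, 106, 119, 81), (-29, 94, 113, 63), (-27, 90, 111, 55), (-25, 90, 112, 55), (-23, 91, 112, 57), (-21, 93, 114, 58), (-19, 104, 129, 60), (-17, 129, 162, 63), (-15, 156, 196, 67), (-13, 167, 207, 70), (-11, 157, 194, 69), (-9, 150, 187, 68), (-7, 166, 206, 70), (-5, 187, 228, 74), (-3, 198, 235, 78), (-1, 203, 237, 82), (0, 206, 239, 86), (2, 212, 240, 101), (4, 219, 242, 135), (6, 227, 243, 186), (8, 234, 244, 229), (10, 239, 244, 246), (12, 239, 244, 247), (14, 236, 244, 240), (16, 230, 243, 207), (18, 220, 242, 151), (20, 212, 240, 110), (22, 210, 240, 93), (24, 209, 240, 92), (26, 207, 240, 88), (28, 207, 240, 85), (30, 207, 239, 95), (32, 214, 239, 135), (34, 228, 241, 201), (36, 238, 245, 243), (38, 244, 248, 252), (40, 245, 248, 251), (42, 245, 249, 251), (44, 245, 249, 251), (46, 245, 249, 251), (48, 245, 248, 251), (50, 245, 248, 251)]
bench
[(-50, 242, 246, 251), (-48,
[... 338 characters left out ...]
 (-15, 159, 198, 68), (-13, 164, 199, 88), (-11, 175, 208, 110), (-9, 190, 219, 137), (-7, 205, 229, 164), (-5, 215, 235, 182), (-3, 220, 237, 190), (-1, 219, 236, 188), (0, 211, 232, 174), (2, 198, 225, 150), (4, 184, 216, 124), (6, 172, 208, 96), (8, 167, 207, 74), (10, 169, 211, 62), (12, 173, 217, 52), (14, 178, 223, 50), (16, 183, 228, 52), (18, 186, 231, 52), (20, 188, 232, 56), (22, 191, 233, 69), (24, 194, 233, 85), (26, 198, 233, 110), (28, 204, 234, 143), (30, 211, 235, 174), (32, 218, 237, 205), (34, 222, 237, 223), (36, 222, 237, 231), (38, 220, 236, 235), (40, 215, 235, 232), (42, 207, 232, 224), (44, 193, 227, 212), (46, 178, 221, 197), (48, 161, 211, 181), (50, 146, 202, 167)]
```

View pics/rect.png

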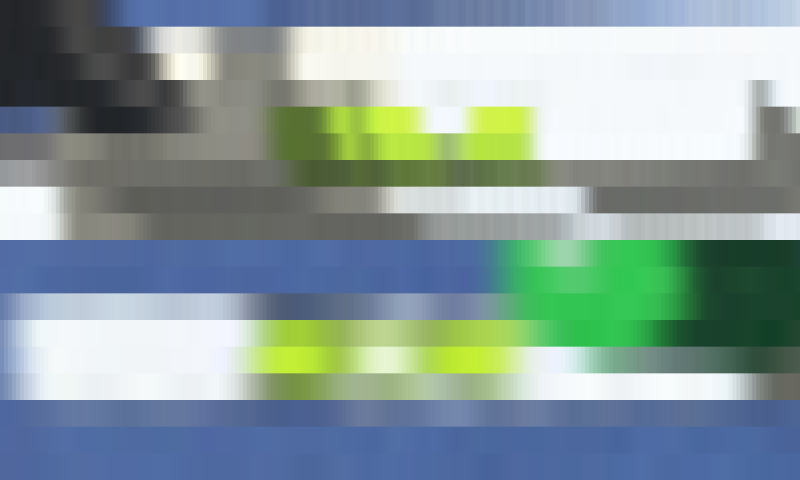

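Profile results:
- **Bench reference:** bubble at −3.4 and vial centre at −3.5, so the offset is 0.
- **Pressed:** bubble at +11.4 and vial centre at +0.4. The offset is 11.0 mm towards the hinge, a tilt of 1.83° that needs 9.0 mm of rise.

Next I'll pin down the knob's position and its mark.

```bash
python3 - <<'E'
from h import *
c=cam("top"); s=cam("side")
a=np.linspace(0,2*np.pi,60)
for x,y in((.596,-.028),(.5945,-.036),(.596,-.032)):
  P=np.vstack([np.c_[x+.021*np.cos(a),y+.021*np.sin(a),np.full(60,z)] for z in(.097,.127)])
  for n,k in(("top",c),("side",s)):
    q=proj(k,P); print((x,y),n,q.min(0).round(1),q.max(0).round(1))
I0=cv2.imread("pics/top0.png"); h=cv2.cvtColor(I0,cv2.COLOR_BGR2HSV)
for t in(50,65,80):
  for n,I,box in(("top",I0,(262,165,300,200)),("side",cv2.imread("pics/side0.png"),(262,135,290,162))):
    v=cv2.cvtColor(I,cv2.COLOR_BGR2HSV); b=blob(((v[...,2]<t)).astype(np.uint8),box); print(t,n,b.min(0),b.max(0)+1)
m=I0[170:196,264:296].min(2); ys,xs=np.where((m>120)&(np.hypot(np.arange(26)[:,None]+170-182,np.arange(32)[None]+264-279)<9)); print(np.c_[xs+264,ys+170,m[ys,xs]].tolist())
E
```

```text
(0.596, -0.028) top [266.5 172.3] [284.  192.3]
(0.596, -0.028) side [264.9 140.7] [281.6 160.4]
(0.5945, -0.036) top [269.7 173. ] [287.3 193. ]
(0.5945, -0.036) side [267.2 139.3] [283.8 159. ]
(0.596, -0.032) top [268.1 172.4] [285.7 192.3]
(0.596, -0.032) side [265.8 139.9] [282.5 159.6]
50 top [273 189] [284 193]
50 side [269 147] [282 157]
65 top [271 180] [287 193]
65 side [268 139] [283 159]
80 top [271 174] [288 193]
80 side [263 135] [287 162]
[[284, 179, 137], [280, 180, 172], [281, 180, 177], [282, 180, 195], [283, 180, 170], [284, 180, 171], [285, 180, 129], [280, 181, 187], [281, 181, 184], [282, 181, 185], [283, 181, 143], [287, 182, 146], [287, 183, 169], [287, 184, 163], [287, 185, 165], [287, 186, 166]]
```

Both views agree on the knob at (0.5945, −0.036). Its mark is about 171° from the shelf direction, so I'll turn it about 94° counter-clockwise.

```bash

python3 -m jog '[[1,0,0,-0.006,0],[1,0,0,-0.01,0],[1,0,0,-0.025,0],[1,0,0,-0.03,0],[-1,0,0,-0.02,0]]' >/dev/null
python3 -m jog '[[-1,-0.03,0,0,0],[-1,-0.033,0,0,0],[-1,-0.033,0,0,0],[-1,-0.033,0,0,0],[-1,0,0,0,0]]'
python3 -m jog '[[-1,0,0,0,0],[-1,0,0,0,0]]' >/dev/null
python3 -c "
from h import *
go(.5945,-.036,.110,91.4)"
```

```text
clock: 14.05
tcp_pos: [0.5998, -0.0405, 0.203]
orientation: [0.0, 0.7, 0.714, -0.001]
wrist_force: [0.6, 0.8, -0.1]
finger_gap: 0.0723
grip_force: 0.0
t 14.22 tcp [ 0.5994 -0.0354  0.203 ] yaw 91.4 tx -0.0005 ty -0.0049 tz 0.093 turn 0.0 F [-0.95  0.71 -0.87] j6 1.35
```

```bash

python3 -m jog '[[-1,0,-0.005,0.02,0],[-1,0,0,0.03,0],[-1,0,0,0.025,0],[-1,0,0,0.018,0],[-1,0,0,0,0]]' | grep -E 'tcp|wrist'
python3 -m jog '[[0.2,0,0,0,0],[0.4,0,0,0,0],[1,0,0,0,0],[1,0,0,0,0],[1,0,0,0,0]]' 40
python3 -m jog '[[1,0,0,0,0],[1,0,0,0,0]]'
```

```text
tcp_pos: [0.5915, -0.0335, 0.1059]
wrist_force: [-0.4, 1.1, -1.2]
clock: 15.05
tcp_pos: [0.5959, -0.0358, 0.1123]
orientation: [0.001, 0.698, 0.716, 0.001]
wrist_force: [-1.3, 0.9, 6.5]
finger_gap: 0.041
grip_force: 40.7
clock: 15.22
tcp_pos: [0.5959, -0.0358, 0.1123]
orientation: [0.001, 0.698, 0.716, 0.001]
wrist_force: [-0.2, 1.0, 5.4]
finger_gap: 0.0408
grip_force: 40.7
```

```bash

for i in 1 2; do python3 -m jog '[[1,0,0,0,-6.7],[1,0,0,0,-6.7],[1,0,0,0,-6.7],[1,0,0,0,-6.7],[1,0,0,0,-6.7]]' |grep -E 'tcp|wrist|gap' ; done
python3 -m jog '[[1,0,0,0,-6.7],[1,0,0,0,-6.7],[1,0,0,0,-6.7],[1,0,0,0,-6.7],[1,0,0,0,0]]'
python3 -m jog '[[-0.3,0,0,0,0],[-1,0,0,0,0],[-1,0,0,0,0],[-1,0,0,0,0]]' |grep -E 'tcp|wrist|gap'
python3 -m jog '[[-1,0,0,-0.015,0],[-1,0,0,-0.025,0],[-1,0,0,-0.03,0],[-1,0,0,-0.02,0],[1,0,0,0,0]]' 
python3 -c "
from h import *
go(.5960,.093,.132,91.4)"
```

```text
tcp_pos: [0.5962, -0.0366, 0.1123]
wrist_force: [-0.3, -0.4, 6.6]
finger_gap: 0.0411
tcp_pos: [0.596, -0.0366, 0.1123]
wrist_force: [-1.4, -1.2, 6.8]
finger_gap: 0.0406
clock: 16.47
tcp_pos: [0.5958, -0.0369, 0.1124]
orientation: [0.002, -0.048, 0.999, -0.001]
wrist_force: [-1.0, -1.6, 7.9]
finger_gap: 0.0405
grip_force: 41.0
tcp_pos: [0.5946, -0.0358, 0.1101]
wrist_force: [-0.2, -0.8, 0.2]
finger_gap: 0.0851
clock: 17.22
tcp_pos: [0.5972, -0.0362, 0.2052]
orientation: [0.004, -0.046, 0.999, -0.001]
wrist_force: [0.6, -0.1, -0.6]
finger_gap: 0.0755
grip_force: 0.0
t 17.22 tcp [ 0.5972 -0.0362  0.2052] yaw -174.77 tx -0.0106 ty 0.1287 tz 0.0732 turn 93.83 F [ 0.56 -0.11 -0.64] j6 -0.29
```

```bash

python3 -m jog '[[1,-0.0026,0.032,0,0],[1,-0.0026,0.032,0,0],[1,-0.0026,0.032,0,0],[1,-0.0028,0.0327,0,0],[1,0,0,0,0]]' >/dev/null
python3 -m jog '[[1,0,0,0.02,0],[1,0,0,0.03,0],[1,0,0,0.02,0],[1,0,0,0,0],[1,0,0,0,0]]'
python3 -m jog '[[1,0,0,0.004,0],[1,0,0,0.004,0],[1,0,0,0,0],[1,0,0,0,0]]'|grep -E 'tcp|wrist'
python3 -m jog '[[1,0,0,0.002,0],[1,0,0,0.002,0],[1,0,0,0,0],[1,0,0,0,0]]'|grep -E 'tcp|wrist'
```

```text
clock: 18.05
tcp_pos: [0.5922, 0.0931, 0.1289]
orientation: [-0.002, -0.046, 0.999, 0.0]
wrist_force: [0.4, -0.3, 0.7]
finger_gap: -0.0001
grip_force: 0.0
tcp_pos: [0.5945, 0.0931, 0.1234]
wrist_force: [0.8, 0.1, 2.5]
tcp_pos: [0.5945, 0.093, 0.121]
wrist_force: [-3.4, -1.3, 13.5]
```

```bash

python3 -m jog '[[1,0,0,0.001,0],[1,0,0,0,0],[1,0,0,0,0],[1,0,0,0,0],[1,0,0,0,0]]' >/dev/null
for i in 1 2 3 4; do python3 -m jog '[[1,0,0,0,0],[1,0,0,0,0],[1,0,0,0,0],[1,0,0,0,0],[1,0,0,0,0]]' | grep -E 'clock|tcp|wrist'; done
python3 - <<'E'
from h import *
s=cam('side'); a=np.mean([cam('side')['img'].astype(float) for _ in range(4)],0).astype(np.uint8); np.save('press1.npy',a)
x,p=prof(s,a,(.593,.157),91.5,.112,half=.1,w=.03)
i=cv2.resize(p,(800,240),interpolation=3); j=cv2.resize(a[140:210,195:335],(800,360),interpolation=3)
cv2.imwrite("pics/rect1.png",np.vstack([i,j])[:,:,::-1])
for off in(0,.003):
  x,p=prof(s,a,(.593,.157),91.5,.112,w=.003,off=off); print([ (int(a),*map(int,v)) for a,v in zip(x[10:92:2],p.mean(0)[10:92:2])])
E
```

```text
clock: 19.55
tcp_pos: [0.5945, 0.0929, 0.121]
wrist_force: [-4.9, -1.7, 19.4]
clock: 19.97
tcp_pos: [0.5945, 0.0929, 0.1209]
wrist_force: [-5.3, -2.2, 18.8]
clock: 20.38
tcp_pos: [0.5945, 0.0929, 0.1209]
wrist_force: [-5.6, -2.2, 19.6]
clock: 20.8
tcp_pos: [0.5945, 0.0929, 0.121]
wrist_force: [-4.9, -2.8, 19.3]
[(-39, 142, 142, 134), (-37, 141, 141, 133), (-35, 137, 138, 126), (-33, 126, 131, 110), (-31, 109, 122, 85), (-29, 96, 115, 64), (-27, 91, 113, 54), (-25, 90, 113, 53), (-23, 91, 115, 54), (-21, 91, 115, 54), (-19, 93, 117, 56), (-17, 99, 123, 58), (-15, 106, 133, 60), (-13, 108, 136, 61), (-11, 102, 129, 58), (-9, 94, 118, 56), (-7, 100, 122, 63), (-5, 130, 149, 96), (-3, 176, 191, 156), (-1, 220, 229, 218), (0, 240, 244, 247), (2, 244, 247, 250), (4, 241, 246, 247), (6, 234, 243, 220), (8, 211, 235, 161), (10, 177, 213, 106), (12, 157, 195, 79), (14, 168, 209, 77), (16, 190, 230, 81), (18, 204, 239, 84), (20, 209, 241, 89), (22, 210, 241, 92), (24, 210, 240, 94), (26, 209, 240, 92), (28, 209, 241, 92), (30, 208, 240, 90), (32, 209, 239, 101), (34, 215, 238, 144), (36, 227, 
[... 189 characters left out ...]
92, 116, 53), (-25, 92, 116, 51), (-23, 92, 117, 52), (-21, 92, 117, 53), (-19, 93, 119, 54), (-17, 97, 124, 54), (-15, 105, 133, 55), (-13, 108, 138, 55), (-11, 103, 130, 55), (-9, 93, 117, 54), (-7, 94, 117, 55), (-5, 115, 137, 74), (-3, 150, 169, 118), (-1, 193, 206, 177), (0, 225, 233, 220), (2, 239, 244, 238), (4, 239, 245, 236), (6, 232, 243, 210), (8, 214, 238, 156), (10, 180, 217, 99), (12, 152, 192, 69), (14, 160, 201, 65), (16, 187, 229, 71), (18, 204, 241, 75), (20, 209, 242, 77), (22, 208, 241, 77), (24, 208, 240, 77), (26, 207, 241, 77), (28, 207, 241, 75), (30, 206, 240, 73), (32, 206, 240, 85), (34, 213, 239, 132), (36, 227, 240, 204), (38, 239, 244, 247), (40, 244, 247, 254)]
```

View pics/rect1.png

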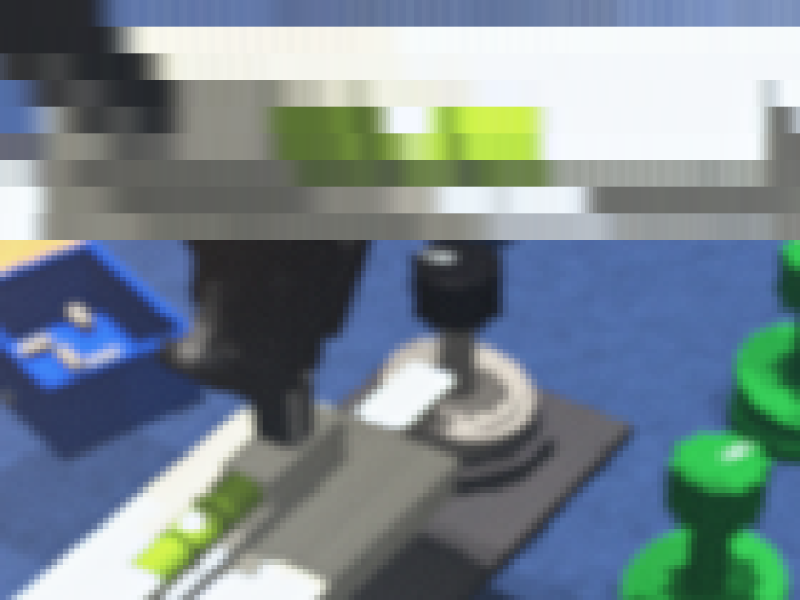

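The shelf is pressed down with about 19 N. The bubble is at 2.4 mm and the line midpoint at 1.8 mm, so it is within about 1 mm of centre and clear of both lines (rectified strip (405,120), lines at about (365,120) and (448,120)). I'm handing in.

```bash
python3 -c "
from workcell import env
print(env.hand_in())"
```

```text
the job is handed in; nothing more can be done
None
```

I handed the job in, with no verdict returned: the level stands along the middle of the shelf, pressed onto its foot with about 19 N, the bubble within about 1 mm of centre, and the arm never went near the bystanders.

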